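# Unstack the hull boards onto their patterns

### The job

The three cut boards of a model hull have been lying flat in a pile under the brass weight. Take the pile apart: stand the weight upright in the empty compartment of the open oak box, and lay each board flat on the pattern card that shows its own outline, squarely on the outline with its pointed bow on the drawn bow, so that every board can be checked against its drawing. Set the things down rather than dropping them, and leave the shell dish and the glass stopper where they are.

Things in the scene. Friction and masses are not known exactly. Their poses are not given: they have to be found in the camera images.
- weight: round brass weight, 28 diameter and 36 high, with a neck and a small 19-wide knob above it, 53 high in all, 0.2 kg; it stands on the small board on top of the pile. Origin: centre of its underside, z up along its axis
- board_small: small hull board: flat light-wood plate with browned, laser-cut edges, in the plan shape of a hull, 96 long, 28 wide, 12 thick, square transom at one end and pointed bow at the other; third in the pile, centred on the middle board, under the weight. Origin: on the centre line of its underside, 40 ahead of the transom and 56 behind the bow tip; x points to the bow, z up. Its sides are parallel (full 28 width) from 16 behind the origin to 17 ahead of it
- board_middle: middle hull board: flat light-wood plate with browned, laser-cut edges, in the plan shape of a hull, 132 long, 46 wide, 12 thick, square transom at one end and pointed bow at the other; second in the pile, centred on the large board. Origin: on the centre line of its underside, 55 ahead of the transom and 77 behind the bow tip; x points to the bow, z up. Its sides are parallel (full 46 width) from 22 behind the origin to 24 ahead of it
- board_large: large hull board: flat light-wood plate with browned, laser-cut edges, in the plan shape of a hull, 168 long, 64 wide, 12 thick, square transom at one end and pointed bow at the other; bottom of the pile, on the desk. Origin: on the centre line of its underside, 71 ahead of the transom and 97 behind the bow tip; x points to the bow, z up. Its sides are parallel (full 64 width) from 29 behind the origin to 30 ahead of it
- pattern_large: pattern card for the large board: cream card 190 x 84, 2 thick, taped down (fixed), bearing in dark ink the outline of a hull 168 long and 64 wide with centre line and station lines. Origin: underside of the card, at the point of the outline that matches the board's origin (71 ahead of the outline's transom); x points to the outline's bow
- pattern_middle: pattern card for the middle board: cream card 190 x 84, 2 thick, taped down (fixed), bearing in dark ink the outline of a hull 132 long and 46 wide with centre line and station lines. Origin: underside of the card, at the point of the outline that matches the board's origin (55 ahead of the outline's transom); x points to the outline's bow
- pattern_small: pattern card for the small board: cream card 190 x 84, 2 thick, taped down (fixed), bearing in dark ink the outline of a hull 96 long and 28 wide with centre line and station lines. Origin: underside of the card, at the point of the outline that matches the board's origin (40 ahead of the outline's transom); x points to the outline's bow
- weight_box: small oak weight box, fixed: open tray 58 (x) by 96 (y, -29 to 67), 24 high; deep lid leans open beyond its +x side (to x 86, 70 high). Large empty compartment 48 x 48 inside, felt floor 6 above the desk; the smaller one on its +y side holds small brass weights no higher than the rim. Origin: at desk level under the centre of the empty compartment; x points to the lid, z up
- shell_dish: bystander: white ceramic scallop-shell dish, about 120 across and 25 high, with a few brass pins in it. Origin: centre of its underside
- stopper: bystander: clear glass decanter stopper standing on its broad head, 48 diameter, 53 high, plug upwards. Origin: centre of its underside
Not all that is in view belongs to the job. What is shaped like the board_small but green or turquoise is not meant.

How it is judged:
By the outcome, as a careful person would: the job done as asked, in the order asked, and still so for the second after the job is handed in, with the robot touching nothing.
It also fails if it takes over 106 s, if anything falls off the work surface, if the arm or the gripper's body presses on something with over 40 N, if the wrist force passes 120 N, or if a joint passes its speed limit or range.

### The arm

A 7-joint arm with a two-finger parallel gripper is mounted at the origin on the work surface. World frame = base frame: x ahead of the robot, y to its left, z up, the work surface at z = 0. Lengths are in m, angles in rad, forces in N, time in s.
With the tool pointing down it reaches from about 0.4 to 0.85 m from the base axis. Payload 10.4 kg.
Tool frame: the origin (TCP) lies at the very end of the fingers, on their centre line; the grasp point (between the pads) lies 19 mm behind it; z points along the fingers, y is the line along which they close (so a half turn about z gives the same grasp; the last joint's range is limited). The gripper opens to 87 mm and grips with 3 to 60 N. Pads are 19 mm wide; open, the fingers measure 117 mm over their backs; the gripper's body (75 mm by 190 mm) begins 51 mm behind the grasp point.
Start: joints at [1.269, 0.332, -0.065, 1.46, 0.022, 1.35, -0.088], TCP at [0.172, -0.601, 0.223] pointing down, gripper open.
Joint ranges: [-2.6, 2.6], [-0.5, 2.12], [-1.47, 1.34], [0.16, 2.42], [-1.27, 4.41], [0.06, 2.06], [-2.6, 2.6]. Speed limits (rad/s): [2.22, 2.22, 2.79, 2.79, 3.14, 3.14, 3.14].

### API

Orientations are given as a unit quaternion [x, y, z, w].
In Python, from bench import * gives the robot as it stands.
- The arm moves only by the tool step_arm, never from a script. Its arguments are lists of equal length, an entry for each row: "delta_pos": the shift along the world's x, y, z in units of 25 mm (1.0 is 25 mm), a list of three; "turn": the turn about the world's z in units of 0.12 rad (1.0 is 0.12 rad). In form: {"delta_pos": [[tx, ty, tz], ...], "turn": [turn, ...]}. A call has 1 to 12 rows; each row shifts and turns the commanded pose from where the row before left it; what a row does not reach is not made up. A row lasts 1/10 s, in which the tool goes at most 50 mm and 8.59 degrees, less where a joint would pass 70% of its speed; a pose out of reach is approached as far as the arm can. A call with a number of a shift or a turn outside -1 to 1 is refused whole. A call with a gripper value outside its range is refused whole. "grip" is the closure, from 0 (fully open) to 1 (shut), set as the call begins (left out, the last holds). The fingers move at their own pace and stop on an object; "newtons" is the grip in N (left out, the last holds). Time passes only in rows, so rows that do not move let the fingers close. It gives the time, the measured TCP pose, the force, the opening and the grip force at its end, in the units of the state.
- read_state(): the state, without advancing time (a new reading comes with each control period).
- camera(name): name is "scene" or "top" or "wrist"; returns a dict with "image" (480x640x3 uint8, red, green, blue), "z_map" (480x640 float32, m along the optical axis (not along the pixel's ray), 0 where there is no reading), "mtx" (3x3 intrinsics, pixels), "view" (4x4, takes a point from world to camera coordinates). Camera axes: x right, y up, looking along -z (the intrinsics and any distortion apply to the point x, -y, -z); pixel columns grow to the right and rows downward; lengths in m; the calibration is good to about 2 mm. A picture is of the moment at which its call begins.
- close_job(): hands the job in; it is judged then, once.
The state is a dict: "time": time; "joint_positions": joint angles; "joint_vel": joint speeds; "joint_torque": joint torques, N m; "ee_pos": TCP position; "eef_rot": TCP orientation; "ft_force": force on the tool from outside, world axes, zero at the start; "torque": the same for the moment, N m; "width": finger opening in m; "grip_force": force on a finger pad.
Only numpy, scipy, OpenCV 4.12 (cv2) and the standard library are available. Lean on these libraries where they do the work, as an engineer would, in place of code of your own. Each camera call takes 0.05 s, during which the arm holds its last target. There are 200 camera calls.

## Working session

There is one attempt and no reset: what is moved stays moved. The work goes in short steps, Python scripts to look and compute and a tool call to move; the robot and the scene stay as the last step left them, time stands still between calls to the robot, and variables do not carry over. Pictures are saved under pics/ and viewed, at most 16 in all, crops included, and the job is handed in when it is done.

Besides the shell and the picture viewer there is one more tool, called after "Call:" by a JSON object that holds its "name" and its "arguments", one argument or row to a line. step_arm: Moves the arm, as the interface text tells. Shifts and turns lie within -1 to 1; 1 stands for 25 mm of shift or 0.12 rad of turn. Its arguments: {"type":"object","properties":{"delta_pos":{"type":"array"},"turn":{"type":"array"},"grip":{"type":"number"},"newtons":{"type":"number"}},"required":["delta_pos","turn"]}

```bash
mkdir -p pics
cat > h.py <<'E'
from bench import *
import numpy as np, cv2
def snap(n,f):
    c=camera(n); cv2.imwrite(f'pics/{f}.png',c['image'][:,:,::-1]); np.savez(f'pics/{f}.npz',**c); return c
def load(f): return dict(np.load(f'pics/{f}.npz'))
def w(c,u,v,z=None):
    # pixel -> world; on plane z if given, else by depth map
    K,V=c['mtx'],np.linalg.inv(c['view'])
    d=np.array([(u-K[0,2])/K[0,0],-(v-K[1,2])/K[1,1],-1.])
    if z is None:
        return V[:3,:3]@(d*c['z_map'][int(round(v)),int(round(u))])+V[:3,3]
    r=V[:3,:3]@d; return V[:3,3]+r*(z-V[2,3])/r[2]
def px(c,p):
    q=c['view']@np.r_[p,1]; K=c['mtx']; return K[0,0]*q[0]/-q[2]+K[0,2], K[1,1]*-q[1]/-q[2]+K[1,2]
E
python3 - <<'E'
from h import *
for n in('top','scene'):
    c=snap(n,n+'0'); print(n,c['mtx'].round(1).tolist(),[k for k in c]); print(np.linalg.inv(c['view']).round(3).tolist())
s=read_state(); print(s)
E
```

```text
top [[488.8, 0.0, 314.6], [0.0, 488.8, 243.0], [0.0, 0.0, 1.0]] ['image', 'z_map', 'mtx', 'view']
[[0.074, 0.974, -0.215, 0.391], [-0.997, 0.072, -0.02, 0.001], [-0.004, 0.216, 0.976, 1.025], [0.0, 0.0, 0.0, 1.0]]
scene [[547.4, 0.0, 313.5], [0.0, 547.4, 239.6], [0.0, 0.0, 1.0]] ['image', 'z_map', 'mtx', 'view']
[[-0.041, -0.64, 0.767, 1.486], [0.999, -0.011, 0.044, 0.056], [-0.02, 0.768, 0.64, 0.793], [0.0, 0.0, 0.0, 1.0]]
{'time': 0.1, 'joint_positions': array([ 1.26939216,  0.33280707, -0.06467837,  1.46083418,  0.02160422,
        1.34991934, -0.08851338]), 'joint_vel': array([-0.00010653, -0.00205122, -0.00039311, -0.00266263,  0.00010111,
        0.00011543, -0.0006928 ]), 'joint_torque': array([ 2.25520758e-03, -6.24549866e+01,  2.52360088e-02, -3.90717030e+01,
       -6.14616042e-02,  3.66720767e-02,  1.60179104e-05]), 'ee_pos': array([ 0.1718921 , -0.60054086,  0.22184551]), 'eef_rot': array([ 9.90300039e-01,  1.38943974e-01, -1.22316632e-04, -6.24411229e-04]), 'ft_force': array([-0.34081697, -0.01236689, -0.33374754]), 'torque': array([0.02114585, 0.0090258 , 0.01464852]), 'grip_force': 0.0, 'width': 0.08704779764142498}
```

View pics/top0.png

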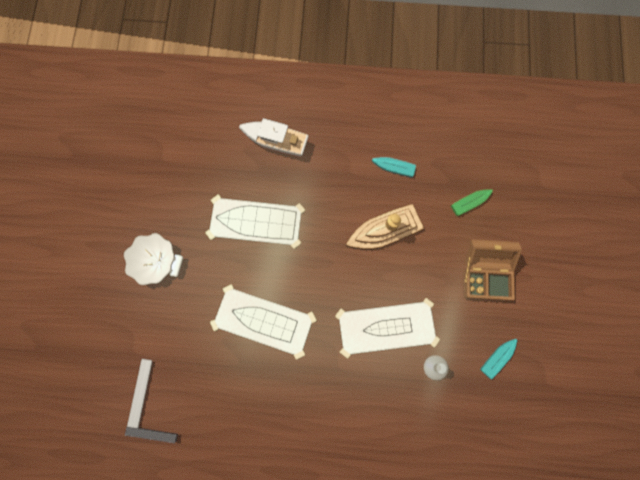

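View pics/scene0.png

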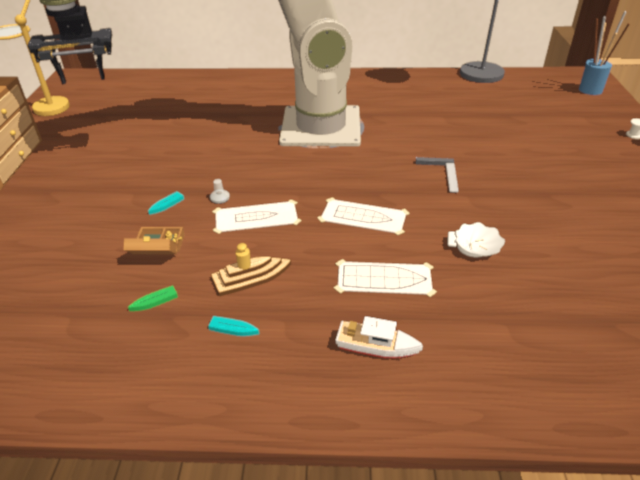

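The top view shows the pile at (385,228) with the weight at (394,220). The cards are large (255,222), middle (263,321) and small (387,328), and the box compartment is at (499,286). The green and turquoise hulls at (394,166), (472,202) and (500,358) are decoys. The natural-wood pile under the brass weight fits the description, and I'll confirm it in an enlarged crop.

Run:
```python
from h import *
c=load('top0')
im=cv2.resize(c['image'][190:380,200:530,::-1],None,fx=2.4,fy=2.4,interpolation=cv2.INTER_CUBIC)
cv2.imwrite('pics/crop1.png',im)
```

```text
(no output)
```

View pics/crop1.png

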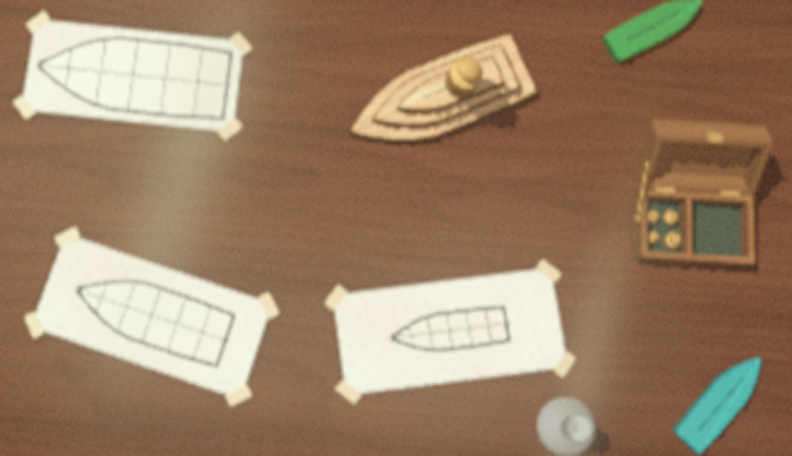

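The crop confirms it: the wooden three-board pile with the brass weight is at crop (445,90), bow at lower left (355,132), transom at right (525,65). The box's empty compartment is at crop (718,228).

```bash
cat >> h.py <<'E'
def cloud(c):
    v,u=np.mgrid[0:480,0:640]; K=c['mtx']; z=c['z_map']
    p=np.stack([(u-K[0,2])/K[0,0]*z,-(v-K[1,2])/K[1,1]*z,-z],-1); V=np.linalg.inv(c['view'])
    return p@V[:3,:3].T+V[:3,3]
E
python3 - <<'E'
from h import *
c=load('top0'); f=lambda x,y,z:w(c,200+x/2.4,190+y/2.4,z)
P=cloud(c)
print('desk z',np.median(P[300:400,200:330,2]))
for n,b,t1,t2,z in [('small',(391,336),(503,306),(509,340),.002),('mid',(79,291),(234,314),(218,366),.002),('large',(40,66),(232,50),(221,119),.002),
   ('pile_large',(352,133),(511,36),(537,92),.012)]:
    B,A,C=[f(*q,z) for q in(b,t1,t2)]; T=(A+C)/2; d=B-T; L=np.linalg.norm(d)
    print(n,'bow',B.round(3),'tr',T.round(3),'L',L.round(4),'W',np.linalg.norm(A-C).round(4),'yaw',np.arctan2(d[1],d[0]).round(3),'orig',(T+d*(71/168)).round(4))
R=P[195:260,340:430].reshape(-1,3)
for lo,hi in((.078,.1),(.06,.074)):
    s=R[(R[:,2]>lo)&(R[:,2]<hi)]; print('weight',lo,len(s),s.mean(0),s.min(0),s.max(0))
print('comp',[f(x,y,.024).round(3) for x,y in((694,203),(745,203),(742,257),(690,255))],)
Q=P[230:310,455:530].reshape(-1,3); print('box zmax',Q[:,2].max(), Q[Q[:,2]>.04].min(0),Q[Q[:,2]>.04].max(0))
print('stopper',P[360:375,428:445].reshape(-1,3).max(0))
for n,v,u in(('lid',slice(235,275),slice(470,520)),):pass
E
```

```text
desk z 0.0013787705587982035
small bow [ 0.441 -0.091  0.002] tr [ 0.459 -0.189  0.002] L 0.0997 W 0.0292 yaw 1.756 orig [ 0.4513 -0.1475  0.002 ]
mid bow [0.459 0.181 0.002] tr [0.427 0.05  0.002] L 0.1345 W 0.0459 yaw 1.33 orig [0.4404 0.1053 0.002 ]
large bow [0.657 0.238 0.002] tr [0.653 0.069 0.002] L 0.1697 W 0.0648 yaw 1.543 orig [0.6547 0.1403 0.002 ]
pile_large bow [ 0.614 -0.046  0.012] tr [ 0.688 -0.196  0.012] L 0.1669 W 0.0559 yaw 2.033 orig [ 0.657  -0.1326  0.012 ]
weight 0.078 74 [ 0.65864805 -0.13508704  0.08806517] [ 0.64990195 -0.14351473  0.08387306] [ 0.66920522 -0.12676143  0.09223506]
weight 0.06 59 [ 0.65429612 -0.13213473  0.07045839] [ 0.64539729 -0.14776967  0.06140552] [ 0.67251256 -0.12132329  0.07386669]
comp [array([ 0.571, -0.343,  0.024]), array([ 0.575, -0.386,  0.024]), array([ 0.528, -0.383,  0.024]), array([ 0.526, -0.339,  0.024])]
box zmax 1.0247577208494352 [ 0.39110544 -0.39176795  0.04001   ] [6.36512668e-01 7.35534165e-04 1.02475772e+00]
stopper [3.92838407e-01 7.35534165e-04 1.02475772e+00]
```

Call:
{"name": "step_arm", "arguments": {
  "delta_pos": [
    [1, 0.95, 0],
    [1, 0.95, 0],
    [1, 0.95, 0],
    [1, 0.95, 0],
    [1, 0.95, 0],
    [1, 0.95, 0],
    [1, 0.95, 0],
    [1, 0.95, 0],
    [1, 0.95, 0],
    [1, 0.95, 0],
    [1, 0.95, 0],
    [1, 0.95, 0]
  ],
  "turn": [0, 0, 0, 0, 0, 0, 0, 0, 0, 0, 0, 0],
  "grip": 0.2
}}

```text
time: 1.3
ee_pos: [0.4727, -0.3147, 0.2223]
eef_rot: [0.99, 0.139, -0.0, -0.0]
ft_force: [0.1, -0.6, -0.0]
width: 0.0699
grip_force: 0.0
```

Call:
{"name": "step_arm", "arguments": {
  "delta_pos": [
    [1, 0.95, 0],
    [1, 0.95, 0],
    [1, 0.95, 0],
    [1, 0.95, 0],
    [1, 0.95, 0],
    [1, 0.95, 0],
    [1, 0.95, 0],
    [0.3, 0.4, 0],
    [0, 0, 0],
    [0, 0, 0]
  ],
  "turn": [0, 0, 0, 0, 0, 0, 0, 0, 0, 0]
}}

```text
time: 2.3
ee_pos: [0.6538, -0.1409, 0.2223]
eef_rot: [0.99, 0.138, -0.0, 0.0]
ft_force: [0.1, -0.3, -0.7]
width: 0.0694
grip_force: 0.0
```

Run:
```python
from h import *
c=snap('wrist','w1'); print(np.linalg.inv(c['view']).round(3).tolist(),c['mtx'][0,0])
P=cloud(c); R=P.reshape(-1,3); R=R[(abs(R[:,0]-.659)<.04)&(abs(R[:,1]+.135)<.04)]
for lo,hi in((.085,.1),(.078,.085),(.066,.076),(.045,.066)):
    s=R[(R[:,2]>lo)&(R[:,2]<hi)]; print(lo,len(s)); 
    if len(s): print(s.mean(0),s.min(0),s.max(0))
```

```text
[[0.274, 0.922, 0.275, 0.729], [-0.962, 0.262, 0.079, -0.12], [0.001, -0.286, 0.958, 0.385], [0.0, 0.0, 0.0, 1.0]] 409.6319062334219
0.085 486
[ 0.6602707  -0.1375062   0.08814015] [ 0.65054956 -0.14687504  0.08501642] [ 0.66902872 -0.12853314  0.09104228]
0.078 14
[ 0.66683821 -0.13586518  0.08353152] [ 0.66141019 -0.1444186   0.08296497] [ 0.66897645 -0.12852595  0.08456483]
0.066 498
[ 0.66382941 -0.13658038  0.07244835] [ 0.64611362 -0.15143697  0.06607843] [ 0.67369083 -0.12387914  0.07595073]
0.045 136
[ 0.67071945 -0.13496945  0.05545449] [ 0.66182786 -0.14938256  0.04506865] [ 0.67372316 -0.12385196  0.06593013]
```

View pics/w1.png

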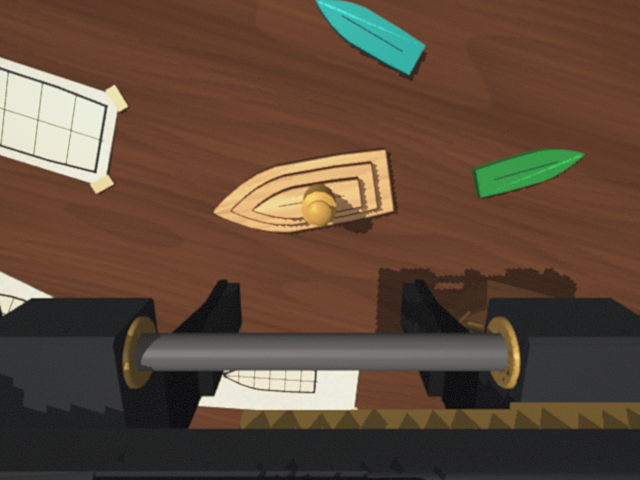

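The wrist view shows the weight's knob at (318,210) on the pile, with the pile bow at (215,212) and the transom at (390,180). The weight axis is at about (0.660, -0.137).

Call:
{"name": "step_arm", "arguments": {
  "delta_pos": [
    [0.24, 0.15, -1],
    [0, 0, -1],
    [0, 0, -1],
    [0, 0, -1],
    [0, 0, -1],
    [0, 0, -0.9],
    [0, 0, -0.56],
    [0, 0, 0]
  ],
  "turn": [0, 0, 0, 0, 0, 0, 0, 0]
}}

```text
time: 3.15
ee_pos: [0.6588, -0.1372, 0.0593]
eef_rot: [0.99, 0.138, -0.002, -0.0]
ft_force: [0.1, -0.1, -0.3]
width: 0.0698
grip_force: 0.0
```

Call:
{"name": "step_arm", "arguments": {
  "delta_pos": [
    [0, 0, 0],
    [0, 0, 0],
    [0, 0, 0],
    [0, 0, 0],
    [0, 0, 0],
    [0, 0, 0],
    [0, 0, 0]
  ],
  "turn": [0, 0, 0, 0, 0, 0, 0],
  "grip": 1,
  "newtons": 20
}}

```text
time: 3.85
ee_pos: [0.6606, -0.136, 0.0612]
eef_rot: [0.99, 0.139, 0.0, 0.0]
ft_force: [0.2, 0.2, 1.6]
width: 0.0271
grip_force: 20.0
```

Call:
{"name": "step_arm", "arguments": {
  "delta_pos": [
    [0, 0, 0.5],
    [0, 0, 1],
    [0, 0, 1],
    [0, 0, 1],
    [0, 0, 0.5],
    [-0.5, -1, 0],
    [-0.5, -1, 0],
    [-0.5, -1, 0],
    [-0.5, -1, 0],
    [-0.5, -1, 0],
    [-0.5, -1, 0],
    [-0.5, -1, 0]
  ],
  "turn": [0, 0, 0, 0, 0, 0, 0, 0, 0, 0, 0, 0]
}}

```text
time: 5.05
ee_pos: [0.5722, -0.3117, 0.1609]
eef_rot: [0.99, 0.139, -0.0, -0.0]
ft_force: [-0.6, 0.2, -2.7]
width: 0.0268
grip_force: 20.0
```

Call:
{"name": "step_arm", "arguments": {
  "delta_pos": [
    [-0.5, -1, 0],
    [-0.4, -1, 0],
    [0, -0.05, 0],
    [0, 0, 0]
  ],
  "turn": [0, 0, 0, 0]
}}

```text
time: 5.45
ee_pos: [0.5499, -0.3627, 0.1607]
eef_rot: [0.99, 0.138, -0.0, -0.0]
ft_force: [0.6, 0.2, -1.6]
width: 0.0269
grip_force: 20.0
```

Run:
```python
from h import *
c=snap('wrist','w2'); c2=snap('scene','s2'); t=snap('top','t2'); print(read_state()['ee_pos'],read_state()['width'])
im=np.vstack([c['image'][:,:,::-1][180:],]); s=c2['image'][180:300,60:260,::-1]
s=cv2.resize(s,None,fx=3,fy=3,interpolation=cv2.INTER_CUBIC)[:, :600]
im=np.hstack([cv2.resize(c['image'][60:420,200:520,::-1],None,fx=1,fy=1),cv2.resize(s,(480,360))]); cv2.imwrite('pics/m2.png',im)
P=cloud(t); 
# top view of box rims
```

```text
[ 0.55118485 -0.36063329  0.16099839] 0.026606435635123906
```

View pics/w2.png

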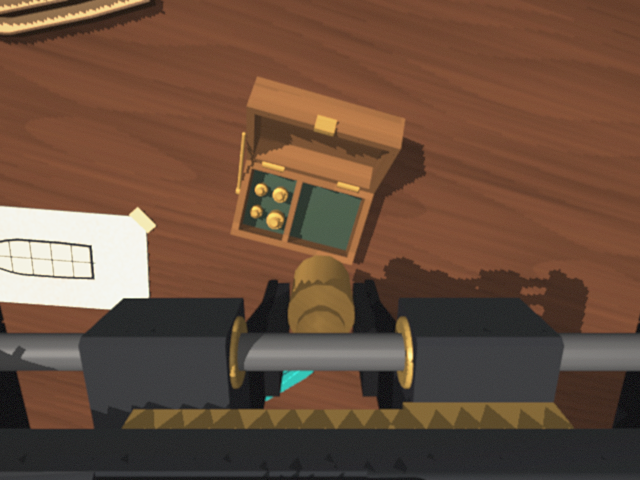

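View pics/m2.png

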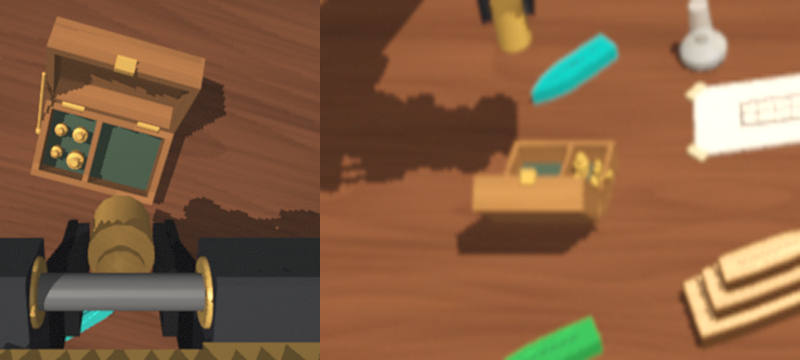

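Run:
```python
from h import *
c=load('w2')
q=[w(c,u,v,.024) for u,v in((303,183),(370,196),(353,254),(288,240))]; print(np.round(q,4).tolist(),np.mean(q,0))
for n in('w2','s2','t2'):
    R=cloud(load(n)).reshape(-1,3); R=R[(abs(R[:,0]-.55)<.04)&(abs(R[:,1]+.362)<.0145)&(R[:,2]>.11)&(R[:,2]<.16)]
    for lo in(.125,.135,.145):
        s=R[(R[:,2]>lo)&(R[:,2]<lo+.01)]
        if len(s): print(n,lo,len(s),s.min(0).round(4),s.max(0).round(4),s.mean(0).round(4))
    print(n,'zmin',np.sort(R[:,2])[:5])
    print(px(load(n),[.55,-.362,.136]),px(load(n),[.55,-.362,.16]))
```

```text
[[0.5747, -0.3424, 0.024], [0.5789, -0.3926, 0.024], [0.5321, -0.3939, 0.024], [0.5293, -0.3428, 0.024]] [ 0.55376819 -0.36793756  0.024     ]
w2 0.125 4 [ 0.552  -0.3697  0.1348] [ 0.5613 -0.3503  0.1349] [ 0.5578 -0.36    0.1349]
w2 0.135 337 [ 0.5508 -0.3747  0.1353] [ 0.5633 -0.3495  0.145 ] [ 0.5598 -0.3605  0.1405]
w2 0.145 432 [ 0.5505 -0.3749  0.145 ] [ 0.5633 -0.3494  0.155 ] [ 0.5597 -0.3605  0.1501]
w2 zmin [0.1347927  0.13491859 0.13492496 0.13494747 0.13526621]
(np.float64(318.8481821850854), np.float64(278.6973369443578)) (np.float64(318.59335404151557), np.float64(299.92625733985926))
s2 0.135 49 [ 0.5485 -0.3716  0.1353] [ 0.5663 -0.3476  0.1449] [ 0.5607 -0.3574  0.1407]
s2 0.145 47 [ 0.5444 -0.3711  0.1454] [ 0.5672 -0.3475  0.1546] [ 0.56   -0.357   0.1503]
s2 zmin [0.13530359 0.13588172 0.13641145 0.13657017 0.13749479]
(np.float64(140.00149036636515), np.float64(192.82692797597306)) (np.float64(137.43757242400258), np.float64(183.35253125485042))
t2 zmin []
(np.float64(520.8614356970816), np.float64(277.5947344483359)) (np.float64(526.3504949681158), np.float64(275.6158318202982))
```

Call:
{"name": "step_arm", "arguments": {
  "delta_pos": [
    [0.08, -0.18, -1],
    [0, 0, -1],
    [0, 0, -1],
    [0, 0, -1],
    [0, 0, -0.7],
    [0, 0, -0.3],
    [0, 0, -0.1],
    [0, 0, 0]
  ],
  "turn": [0, 0, 0, 0, 0, 0, 0, 0]
}}

```text
time: 6.4
ee_pos: [0.5531, -0.3667, 0.0343]
eef_rot: [0.99, 0.139, 0.0, 0.0]
ft_force: [-0.6, 0.3, -1.4]
width: 0.0268
grip_force: 20.0
```

Call:
{"name": "step_arm", "arguments": {
  "delta_pos": [
    [0, 0, -0.04],
    [0, 0, -0.04],
    [0, 0, -0.04],
    [0, 0, 0]
  ],
  "turn": [0, 0, 0, 0]
}}

```text
time: 6.8
ee_pos: [0.5529, -0.3669, 0.0312]
eef_rot: [0.99, 0.139, 0.0, 0.0]
ft_force: [0.0, 0.0, 1.8]
width: 0.0269
grip_force: 20.0
```

Call:
{"name": "step_arm", "arguments": {
  "delta_pos": [
    [0, 0, 0],
    [0, 0, 0],
    [0, 0, 0],
    [0, 0, 0],
    [0, 0, 0.4],
    [0, 0, 1],
    [0, 0, 1],
    [0, 0, 1],
    [0, 0, 1],
    [0.3, 1, 0.5],
    [0.3, 1, 0.5],
    [0.3, 1, 0]
  ],
  "turn": [0, 0, 0, 0, 0, 0, 0, 0, 0, 0.6, 0.6, 0.6],
  "grip": 0.4
}}

```text
time: 8.0
ee_pos: [0.5765, -0.2897, 0.1679]
eef_rot: [0.969, 0.248, 0.001, 0.001]
ft_force: [0.2, -0.0, 0.5]
width: 0.0524
grip_force: 0.0
```

Call:
{"name": "step_arm", "arguments": {
  "delta_pos": [
    [0.27, 0.52, 0.15],
    [0.27, 0.52, 0.15],
    [0.27, 0.52, 0.15],
    [0.27, 0.52, 0.15],
    [0.27, 0.52, 0.15],
    [0.27, 0.52, 0.15],
    [0.27, 0.52, 0.15],
    [0.27, 0.52, 0.15],
    [0.27, 0.52, 0],
    [0.27, 0.52, 0],
    [0.27, 0.52, 0],
    [0.27, 0.52, 0]
  ],
  "turn": [1, 1, 1, 1, 1, 1, 1, 1, 1, 1, 1, 1]
}}

```text
time: 9.2
ee_pos: [0.656, -0.1331, 0.1948]
eef_rot: [0.564, 0.826, 0.0, -0.001]
ft_force: [0.9, -0.0, 0.6]
width: 0.0521
grip_force: 0.0
```

Call:
{"name": "step_arm", "arguments": {
  "delta_pos": [
    [0, 0, 0],
    [0, 0, 0]
  ],
  "turn": [0.7, 0]
}}

```text
time: 9.4
ee_pos: [0.6559, -0.1333, 0.1947]
eef_rot: [0.53, 0.848, 0.0, -0.001]
ft_force: [-0.2, 0.4, -0.3]
width: 0.0524
grip_force: 0.0
```

Run:
```python
from h import *
c=snap('wrist','w3'); t=snap('top','t3'); s=read_state(); print(s['ee_pos'],s['eef_rot'],s['joint_positions'])
R=cloud(c).reshape(-1,3); R=R[(abs(R[:,0]-.655)<.13)&(abs(R[:,1]+.13)<.13)]
b=s['ee_pos']
print(np.histogram(R[:,2],bins=np.arange(0,.06,.004)))
for lo,hi in((.0325,.041),(.0205,.041),(.008,.041)):
    q=R[(R[:,2]>lo)&(R[:,2]<hi)][:,:2].astype(np.float32); print(lo,len(q),cv2.minAreaRect(q*1000))
im=np.vstack([c['image'][:300,:,::-1],cv2.resize(t['image'][215:315,440:540,::-1],None,fx=3,fy=3,interpolation=cv2.INTER_CUBIC).repeat(1,0)[:, :].__class__ is None and 0 or cv2.copyMakeBorder(cv2.resize(t['image'][215:315,440:540,::-1],(300,300),interpolation=cv2.INTER_CUBIC),0,0,0,340,cv2.BORDER_CONSTANT)])
cv2.imwrite('pics/m3.png',im)
```

```text
[ 0.65578759 -0.13484686  0.19503478] [ 5.32694455e-01  8.46307533e-01 -6.54624311e-05 -4.16865381e-04] [ 0.62041707  0.54080251 -0.71225497  1.33598284  0.34865824  1.39105119
  0.3652555 ]
(array([45852,    53,  1761,  3126,     2,  1309,  2452,    17,  1204,
        2182,     0,     0,     0,     0]), array([0.   , 0.004, 0.008, 0.012, 0.016, 0.02 , 0.024, 0.028, 0.032,
       0.036, 0.04 , 0.044, 0.048, 0.052, 0.056]))
0.0325 3383 ((655.4996337890625, -128.0006866455078), (27.663267135620117, 96.41691589355469), 25.433895111083984)
0.0205 7164 ((654.9972534179688, -124.03543853759766), (45.89301681518555, 131.8162841796875), 25.084266662597656)
0.008 12053 ((675.7059326171875, -150.08116149902344), (112.02285766601562, 213.70022583007812), 56.4959602355957)
```

View pics/m3.png

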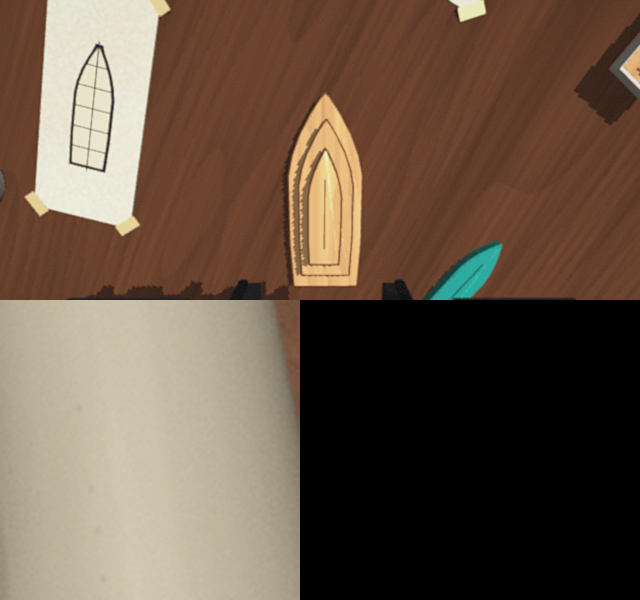

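The wrist picture shows the pile squarely ahead: bow tips at (325,95), (325,120) and (325,150), transoms at y 285, 275 and 265. The small card's outline has its bow at (99,43) and transom at (87,167). The top view of the box is hidden by the arm.

Call:
{"name": "step_arm", "arguments": {
  "delta_pos": [
    [0.12, -0.06, -1],
    [0, 0, -1],
    [0, 0, -1],
    [0, 0, -1],
    [0, 0, -1],
    [0, 0, -1],
    [0, 0, -0.5],
    [0, 0, -0.2],
    [0, 0, 0]
  ],
  "turn": [0, 0, 0, 0, 0, 0, 0, 0, 0]
}}

```text
time: 10.4
ee_pos: [0.659, -0.1371, 0.0281]
eef_rot: [0.533, 0.846, 0.0, -0.0]
ft_force: [-0.5, -0.1, 0.5]
width: 0.052
grip_force: 0.0
```

```bash
cat >> h.py <<'E'
def ink(c,approx,L,name,rad=.085):
    # fit the drawn hull on a card: dark pixels lying on white card near approx
    P=cloud(c); g=cv2.cvtColor(c['image'],cv2.COLOR_RGB2GRAY)
    near=(np.hypot(P[...,0]-approx[0],P[...,1]-approx[1])<rad)&(P[...,2]<.012)
    hsv=cv2.cvtColor(c['image'],cv2.COLOR_RGB2HSV)
    card=cv2.morphologyEx(((hsv[...,1]<70)&(g>140)).astype(np.uint8),cv2.MORPH_CLOSE,np.ones((9,9)))
    card=cv2.erode(card,np.ones((7,7)))
    m=(near&(card>0)).astype(np.uint8)
    loc=cv2.blur(g,(25,25)); k=(m>0)&(g<115)
    v,u=np.nonzero(k); q=np.array([w(c,a,b,.002)[:2] for a,b in zip(u,v)],np.float32)*1000
    (cx,cy),(a,b),ang=cv2.minAreaRect(q)
    yaw=np.radians(ang if a>b else ang+90); 
    yaw=yaw%np.pi; d=np.array([np.cos(yaw),np.sin(yaw)]); off={96:8,132:11,168:13}[L]
    print(name,len(q),'size',round(a,1),round(b,1),'yaw',round(yaw,3),'origin',(np.array([cx,cy])-off*d).round(1))
E
python3 - <<'E'
from h import *
print(read_state()['ee_pos'])
ink(load('w3'),(.45,-.142),96,'small w3')
t=load('top0'); ink(t,(.45,-.142),96,'s top'); ink(t,(.443,.115),132,'m top',.09); ink(t,(.655,.153),168,'l top',.11)
E
```

```text
[ 0.65901898 -0.13707886  0.02814048]
small w3 584 size 32.2 100.5 yaw 1.769 origin [ 450.7 -149.7]Traceback (most recent call last):
  File "<stdin>", line 4, in <module>
  File "h.py", line 29, in ink
    (cx,cy),(a,b),ang=cv2.minAreaRect(q)
                      ~~~~~~~~~~~~~~~^^^
cv2.error: OpenCV(4.12.0) /io/opencv/modules/imgproc/src/convhull.cpp:143: error: (-215:Assertion failed) total >= 0 && (depth == CV_32F || depth == CV_32S) in function 'convexHull'
```

Call:
{"name": "step_arm", "arguments": {
  "delta_pos": [
    [0, 0, -0.06],
    [0, 0, 0],
    [0, 0, 0],
    [0, 0, 0],
    [0, 0, 0],
    [0, 0, 0.4],
    [0, 0, 1],
    [0, 0, 1],
    [0, 0, 1],
    [0, 0, 1]
  ],
  "turn": [0, 0, 0, 0, 0, 0, 0, 0, 0, 0],
  "grip": 1,
  "newtons": 20
}}

```text
time: 11.4
ee_pos: [0.659, -0.137, 0.1384]
eef_rot: [0.532, 0.847, 0.0, 0.0]
ft_force: [0.2, 0.2, -0.5]
width: 0.0278
grip_force: 20.0
```

Call:
{"name": "step_arm", "arguments": {
  "delta_pos": [
    [-0.83, -0.05, 0],
    [-0.83, -0.05, 0],
    [-0.83, -0.05, 0],
    [-0.83, -0.05, 0],
    [-0.83, -0.05, 0],
    [-0.83, -0.05, 0],
    [-0.83, -0.05, 0],
    [-0.83, -0.05, 0],
    [-0.83, -0.05, 0],
    [-0.83, -0.05, 0],
    [0, 0, 0],
    [0, 0, 0]
  ],
  "turn": [-0.21, -0.21, -0.21, -0.21, -0.21, -0.21, -0.21, -0.21, -0.21, -0.21, 0, 0]
}}

```text
time: 12.6
ee_pos: [0.4519, -0.1498, 0.1373]
eef_rot: [0.634, 0.773, -0.0, 0.001]
ft_force: [-0.0, 0.6, -0.5]
width: 0.0278
grip_force: 20.0
```

```bash
cat >> h.py <<'E'
def look(f,L,z,lo,hi,crop=None):
    # held board: cloud slice around tcp, rectangle, origin and yaw vs tcp
    c=snap('wrist',f); s=read_state(); p=s['ee_pos']; q=s['eef_rot']
    print('tcp',p.round(4),'yaw',round(2*np.arctan2(q[1],q[0]),3),'width',round(s['width'],4),'j',s['joint_positions'].round(2))
    return c
E
python3 - <<'E'
from h import *
c=look('w4',96,0,0,0); R=cloud(c); m=(np.hypot(R[...,0]-.451,R[...,1]+.145)<.1)&(R[...,2]>.1)&(R[...,2]<.16)
q=R[m]; print(np.histogram(q[:,2],bins=np.arange(.1,.162,.004)))
r=read_state()
cv2.imwrite('pics/w4.png',c['image'][:,:,::-1])
E
```

```text
tcp [ 0.4523 -0.1496  0.1372] yaw 1.767 width 0.0276 j [ 0.92  0.14 -0.74  1.92  0.1   1.12  0.34]
(array([    0,     0,     0,     0,     0,     0,     0,     0,    25,
         142,   221, 10037,   326,   275,   275]), array([0.1  , 0.104, 0.108, 0.112, 0.116, 0.12 , 0.124, 0.128, 0.132,
       0.136, 0.14 , 0.144, 0.148, 0.152, 0.156, 0.16 ]))
```

View pics/w4.png

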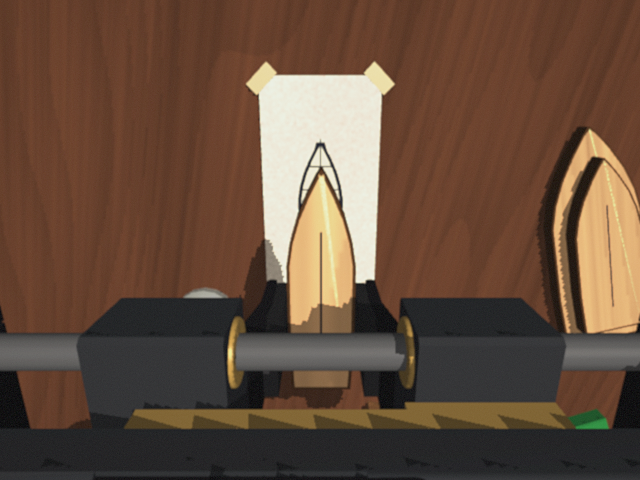

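Run:
```python
from h import *
c=load('w4'); b=w(c,321.3,168.5,.1465); d=w(c,320.5,142.5,.002); print('board bow',b,'drawn bow',d,'diff',d-b)
for x in(.134,.135): pass
p=np.array([.4523,-.1496]); print('tcp->bow',np.linalg.norm(b[:2]-p), np.arctan2(*(b[:2]-p)[::-1]))
a=w(c,259,90,.002);e=w(c,265,283,.002);f=w(c,381,90,.002);g=w(c,376,280,.002);v=(a-e)+(f-g); print('card yaw',np.arctan2(v[1],v[0]))
ce=w(c,321,205,.146)
```

```text
board bow [ 0.43987584 -0.09232101  0.1465    ] drawn bow [ 0.43979439 -0.09262461  0.002     ] diff [-8.14506290e-05 -3.03596803e-04 -1.44500000e-01]
tcp->bow 0.05861093947526577 1.784393575754512
card yaw 1.7685910934637183
```

The wrist view shows the small board held level with its bow at (321,169). The drawn bow is at (320,143) and falls directly under it, within 0.5 mm.

Call:
{"name": "step_arm", "arguments": {
  "delta_pos": [
    [0, 0, -1],
    [0, 0, -1],
    [0, 0, -1],
    [0, 0, -1],
    [0, 0, -0.8],
    [0, 0, -0.3],
    [0, 0, -0.1],
    [0, 0, 0]
  ],
  "turn": [0, 0, 0, 0, 0, 0, 0, 0]
}}

```text
time: 13.45
ee_pos: [0.4522, -0.1495, 0.007]
eef_rot: [0.634, 0.773, 0.0, 0.0]
ft_force: [-0.5, 0.4, -0.3]
width: 0.028
grip_force: 20.0
```

Call:
{"name": "step_arm", "arguments": {
  "delta_pos": [
    [0, 0, -0.05],
    [0, 0, -0.03],
    [0, 0, 0]
  ],
  "turn": [0, 0, 0]
}}

```text
time: 13.75
ee_pos: [0.4518, -0.1498, 0.005]
eef_rot: [0.635, 0.773, 0.0, 0.0]
ft_force: [0.7, -0.0, -0.5]
width: 0.0277
grip_force: 20.0
```

Call:
{"name": "step_arm", "arguments": {
  "delta_pos": [
    [0, 0, -0.03],
    [0, 0, -0.02],
    [0, 0, 0]
  ],
  "turn": [0, 0, 0]
}}

```text
time: 14.05
ee_pos: [0.4518, -0.1499, 0.0047]
eef_rot: [0.635, 0.773, -0.0, 0.0]
ft_force: [-7.4, 1.8, 20.4]
width: 0.0281
grip_force: 20.0
```

Call:
{"name": "step_arm", "arguments": {
  "delta_pos": [
    [0, 0, 0.025],
    [0, 0, 0],
    [0, 0, 0],
    [0, 0, 0],
    [0, 0, 0],
    [0, 0, 0.4],
    [0, 0, 1],
    [0, 0, 1],
    [0, 0, 1],
    [0, 0, 1],
    [0, 0, 1],
    [0, 0, 1]
  ],
  "turn": [0, 0, 0, 0, 0, 0, 0, 0, 0, 0, 0, 0],
  "grip": 0.4
}}

```text
time: 15.25
ee_pos: [0.4515, -0.1493, 0.1657]
eef_rot: [0.634, 0.773, 0.0, 0.0]
ft_force: [-0.1, -0.1, -0.4]
width: 0.0523
grip_force: 0.0
```

Run:
```python
from h import *
c=look('w5',96,0,0,0); R=cloud(c); m=(np.hypot(R[...,0]-.451,R[...,1]+.145)<.08)&(R[...,2]>.009)&(R[...,2]<.03)
q=R[m][:,:2].astype(np.float32)*1000; (x,y),s,a=cv2.minAreaRect(q); y_=np.radians(a if s[0]>s[1] else a+90)%np.pi
print(s,'yaw',y_,'org',x-8*np.cos(y_),y-8*np.sin(y_))
t=load('w1')
R=cloud(c);m=(np.hypot(R[...,0]-.655,R[...,1]+.124)<.08)&(R[...,2]>.02)&(R[...,2]<.03)
q=R[m][:,:2].astype(np.float32)*1000; print('mid',len(q),cv2.minAreaRect(q))
```

```text
tcp [ 0.4534 -0.1497  0.1695] yaw 1.768 width 0.0519 j [ 0.94  0.1  -0.75  1.88  0.07  1.19  0.37]
(27.983524322509766, 96.28453063964844) yaw 1.7786342951784266 org 450.41525489379865 -148.53892469128047
mid 7953 ((654.1890869140625, -124.27245330810547), (47.4272346496582, 132.59005737304688), 25.75443458557129)
```

View pics/w5.png

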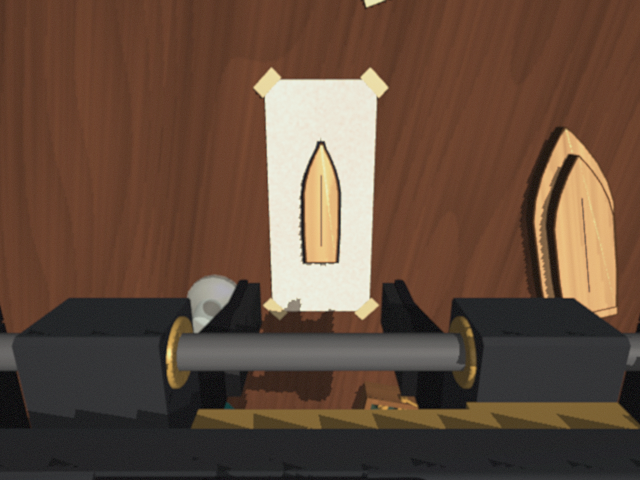

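The small board lies on its outline, bow at (321,142) and transom at (321,262), within about 1.2 mm. The middle board hasn't moved.

Call:
{"name": "step_arm", "arguments": {
  "delta_pos": [
    [0.83, 0.06, 0],
    [0.83, 0.06, 0],
    [0.83, 0.06, 0],
    [0.83, 0.06, 0],
    [0.83, 0.06, 0],
    [0.83, 0.06, 0],
    [0.83, 0.06, 0],
    [0.83, 0.06, -0.5],
    [0.83, 0.06, -0.7],
    [0.83, 0.06, -0.8],
    [0, 0, -1],
    [0, 0, 0]
  ],
  "turn": [0.2, 0.2, 0.2, 0.2, 0.2, 0.2, 0.2, 0.2, 0.2, 0.2, 0, 0],
  "grip": 0.12
}}

```text
time: 16.5
ee_pos: [0.6572, -0.1342, 0.0856]
eef_rot: [0.537, 0.843, -0.001, -0.003]
ft_force: [-0.4, -0.2, -0.6]
width: 0.0764
grip_force: 0.0
```

Call:
{"name": "step_arm", "arguments": {
  "delta_pos": [
    [0.08, 0, 0],
    [0, 0, -1],
    [0, 0, -1],
    [0, 0, -0.4],
    [0, 0, 0]
  ],
  "turn": [0, 0, 0, 0, 0]
}}

```text
time: 17.0
ee_pos: [0.6607, -0.1349, 0.0291]
eef_rot: [0.538, 0.843, -0.0, -0.0]
ft_force: [0.5, -0.0, 0.9]
width: 0.0767
grip_force: 0.0
```

Call:
{"name": "step_arm", "arguments": {
  "delta_pos": [
    [0, 0, -0.3],
    [0, 0, -0.24],
    [0, 0, 0]
  ],
  "turn": [0, 0, 0]
}}

```text
time: 17.3
ee_pos: [0.6609, -0.1347, 0.0152]
eef_rot: [0.537, 0.843, -0.0, -0.0]
ft_force: [-0.3, 0.1, -0.3]
width: 0.0764
grip_force: 0.0
```

Call:
{"name": "step_arm", "arguments": {
  "delta_pos": [
    [0, 0, 0],
    [0, 0, 0],
    [0, 0, 0],
    [0, 0, 0],
    [0, 0, 0],
    [0, 0, 0.4],
    [0, 0, 1],
    [0, 0, 1],
    [0, 0, 1],
    [0, 0, 1],
    [0, 0, 0]
  ],
  "turn": [0, 0, 0, 0, 0, 0, 0, 0, 0, 0, 0],
  "grip": 1,
  "newtons": 20
}}

```text
time: 18.4
ee_pos: [0.6631, -0.1345, 0.1303]
eef_rot: [0.537, 0.843, 0.001, 0.003]
ft_force: [0.5, 0.1, 0.0]
width: 0.0459
grip_force: 20.0
```

Call:
{"name": "step_arm", "arguments": {
  "delta_pos": [
    [-0.74, 0.8, 0],
    [-0.74, 0.8, 0],
    [-0.74, 0.8, 0],
    [-0.74, 0.8, 0],
    [-0.74, 0.8, 0],
    [-0.74, 0.8, 0],
    [-0.74, 0.8, 0],
    [-0.74, 0.8, 0],
    [-0.74, 0.8, 0],
    [-0.74, 0.8, 0],
    [-0.74, 0.8, 0],
    [-0.74, 0.8, 0]
  ],
  "turn": [-0.47, -0.47, -0.47, -0.47, -0.47, -0.47, -0.47, -0.47, -0.47, -0.47, -0.47, -0.47]
}}

```text
time: 19.6
ee_pos: [0.438, 0.1061, 0.1254]
eef_rot: [0.788, 0.616, -0.0, 0.0]
ft_force: [0.9, 0.5, 0.5]
width: 0.0453
grip_force: 20.0
```

Call:
{"name": "step_arm", "arguments": {
  "delta_pos": [
    [0, 0, 0],
    [0, 0, 0]
  ],
  "turn": [0, 0]
}}

```text
time: 19.8
ee_pos: [0.439, 0.1053, 0.1256]
eef_rot: [0.786, 0.618, 0.0, 0.001]
ft_force: [0.3, -0.5, -0.2]
width: 0.0458
grip_force: 20.0
```

Run:
```python
from h import *
c=look('w6',96,0,0,0)
```

```text
tcp [0.4394 0.1048 0.1256] yaw 1.33 width 0.0459 j [ 0.49  0.1  -0.85  1.98  0.09  1.09 -0.64]
```

View pics/w6.png

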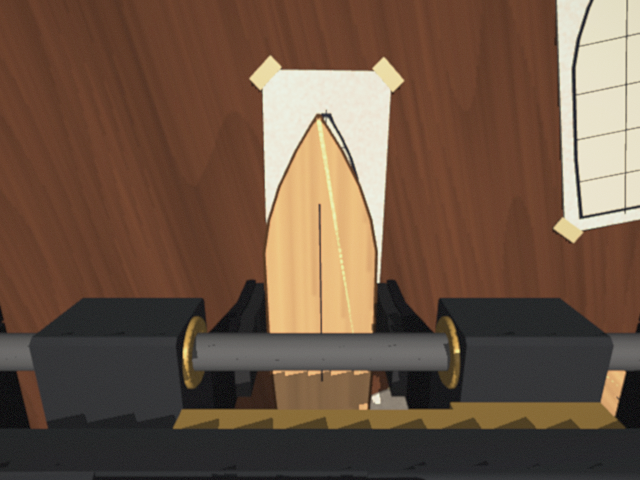

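Run:
```python
from h import *
c=load('w6'); zt=np.median([w(c,u,v)[2] for u,v in((310,200),(330,250),(320,170),(300,280))]); print('top z',zt)
b=w(c,320,115,zt); d=w(c,325.3,113.5,.002); g1,g2=w(c,320,206,zt),w(c,321.3,328,zt); v=g1-g2
print('board bow',b,'drawn',d,'diff',d-b,'board yaw',np.arctan2(v[1],v[0]), np.arctan2(b[1]-.1048,b[0]-.4394),np.hypot(b[1]-.1048,b[0]-.4394))
g=cv2.cvtColor(c['image'],cv2.COLOR_RGB2HSV)
for r in (90,130,180,200):
    row=g[r,:,1]<70; u=np.nonzero(row[200:450])[0]+200; print(r,u.min(),u.max())
```

```text
top z 0.13402315107812657
board bow [0.45663009 0.18081604 0.13402315] drawn [0.46021408 0.18048689 0.002     ] diff [ 0.00358399 -0.00032915 -0.13202315] board yaw 1.3413357366094594 1.347898792970713 0.07794429897183251
90 262 390
130 263 388
180 264 385
200 265 384
```

Run:
```python
from h import *
c=load('w6'); f=lambda u,v:w(c,u,v,.002)
l=f(262,90)-f(265,200); r=f(390.5,90)-f(384.5,200); v=l+r
print([np.arctan2(q[1],q[0]).round(4) for q in(l,r,v)], np.linalg.norm(f(262,90)-f(390.5,90)))
t=load('top0'); T=lambda x,y:w(t,200+x/2.4,190+y/2.4,.002)
# top: card corners (clockwise) from crop
a=(T(71,237)-T(268,300))+(T(38,322)-T(236,394)); print(np.arctan2(a[1],a[0]))
```

```text
[np.float64(1.3192), np.float64(1.3224), np.float64(1.3208)] 0.08460535580733826
1.3216776491637037
```

Call:
{"name": "step_arm", "arguments": {
  "delta_pos": [
    [0.08, 0, -1],
    [0, 0, -1],
    [0, 0, -1],
    [0, 0, -1],
    [0, 0, -0.5],
    [0, 0, -0.2],
    [0, 0, 0],
    [0, 0, 0]
  ],
  "turn": [-0.12, 0, 0, 0, 0, 0, 0, 0]
}}

```text
time: 20.65
ee_pos: [0.4418, 0.1055, 0.0088]
eef_rot: [0.791, 0.611, 0.001, 0.0]
ft_force: [0.6, 0.2, 0.2]
width: 0.046
grip_force: 20.0
```

Call:
{"name": "step_arm", "arguments": {
  "delta_pos": [
    [0, 0, -0.04],
    [0, 0, -0.02],
    [0, 0, 0]
  ],
  "turn": [0, 0, 0]
}}

```text
time: 20.95
ee_pos: [0.4412, 0.1053, 0.0068]
eef_rot: [0.791, 0.611, 0.0, 0.0]
ft_force: [0.4, 0.5, 0.1]
width: 0.0458
grip_force: 20.0
```

Call:
{"name": "step_arm", "arguments": {
  "delta_pos": [
    [0, 0, -0.03],
    [0, 0, 0],
    [0, 0, 0]
  ],
  "turn": [0, 0, 0]
}}

```text
time: 21.25
ee_pos: [0.441, 0.1054, 0.0057]
eef_rot: [0.791, 0.611, 0.0, 0.0]
ft_force: [-0.1, 0.1, -0.5]
width: 0.0457
grip_force: 20.0
```

Call:
{"name": "step_arm", "arguments": {
  "delta_pos": [
    [0, 0, -0.025],
    [0, 0, 0],
    [0, 0, 0]
  ],
  "turn": [0, 0, 0]
}}

```text
time: 21.55
ee_pos: [0.4411, 0.1054, 0.0054]
eef_rot: [0.791, 0.611, -0.0, 0.0]
ft_force: [-2.3, -1.2, 7.2]
width: 0.0456
grip_force: 20.0
```

Contact. I'll release, rise and check.

Call:
{"name": "step_arm", "arguments": {
  "delta_pos": [
    [0, 0, 0],
    [0, 0, 0],
    [0, 0, 0],
    [0, 0, 0],
    [0, 0, 0],
    [0, 0, 0.4],
    [0, 0, 1],
    [0, 0, 1],
    [0, 0, 1],
    [0, 0, 1],
    [0, 0, 1],
    [0, 0, 1]
  ],
  "turn": [0, 0, 0, 0, 0, 0, 0, 0, 0, 0, 0, 0],
  "grip": 0.12
}}

```text
time: 22.75
ee_pos: [0.4408, 0.1057, 0.1668]
eef_rot: [0.791, 0.612, 0.0, 0.0]
ft_force: [1.5, -0.3, -0.3]
width: 0.0767
grip_force: 0.0
```

Run:
```python
from h import *
c=look('w7',96,0,0,0); R=cloud(c); m=(np.hypot(R[...,0]-.443,R[...,1]-.115)<.09)&(R[...,2]>.009)&(R[...,2]<.03)
q=R[m][:,:2].astype(np.float32)*1000; (x,y),s,a=cv2.minAreaRect(q); y_=np.radians(a if s[0]>s[1] else a+90)%np.pi
print(s,'yaw',y_,'org',x-11*np.cos(y_),y-11*np.sin(y_))
print(px(c,[.441,.1055,.014]))
cv2.imwrite('pics/w7c.png',cv2.resize(c['image'][40:320,200:450,::-1],None,fx=2,fy=2,interpolation=cv2.INTER_CUBIC))
```

```text
tcp [0.4427 0.1064 0.1705] yaw 1.317 width 0.0765 j [ 0.52  0.04 -0.86  1.93  0.04  1.18 -0.61]
(132.24232482910156, 45.725399017333984) yaw 1.3334835067965352 org 440.200277675317 105.8483489359981
(np.float64(321.334652611848), np.float64(216.7285511221111))
```

View pics/w7c.png

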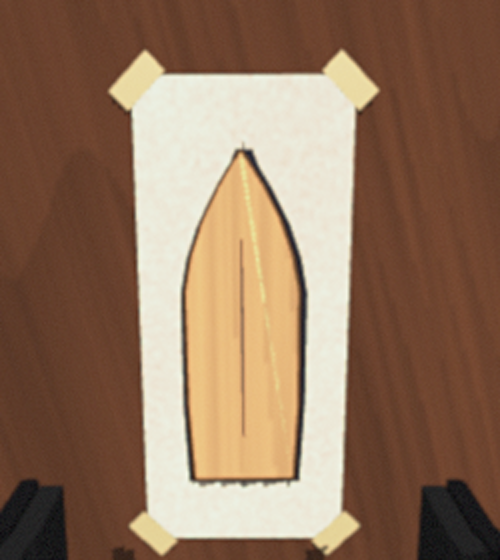

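The middle board covers its outline, with the bow at crop (243,150) on the drawn bow and about 1 mm of ink showing at the right edge. Next is the large board.

Call:
{"name": "step_arm", "arguments": {
  "delta_pos": [
    [0.72, -0.8, 0],
    [0.72, -0.8, 0],
    [0.72, -0.8, 0],
    [0.72, -0.8, 0],
    [0.72, -0.8, 0],
    [0.72, -0.8, 0],
    [0.72, -0.8, 0],
    [0.72, -0.8, 0],
    [0.72, -0.8, 0],
    [0.72, -0.8, 0],
    [0.72, -0.8, 0],
    [0.72, -0.8, 0]
  ],
  "turn": [0.48, 0.48, 0.48, 0.48, 0.48, 0.48, 0.48, 0.48, 0.48, 0.48, 0.48, 0.48],
  "grip": 0
}}

```text
time: 24.0
ee_pos: [0.6576, -0.1355, 0.1656]
eef_rot: [0.536, 0.844, 0.0, 0.0]
ft_force: [-0.1, -0.5, -0.1]
width: 0.0869
grip_force: 0.0
```

Call:
{"name": "step_arm", "arguments": {
  "delta_pos": [
    [0, 0, 0],
    [0, 0, 0]
  ],
  "turn": [0, 0]
}}

```text
time: 24.2
ee_pos: [0.6569, -0.1345, 0.1651]
eef_rot: [0.538, 0.843, 0.0, -0.0]
ft_force: [-0.4, 0.2, 0.1]
width: 0.0871
grip_force: 0.0
```

Run:
```python
from h import *
c=look('w8',96,0,0,0); R=cloud(c); m=(np.hypot(R[...,0]-.653,R[...,1]+.12)<.105)&(R[...,2]>.008)&(R[...,2]<.02)
n,l,st,ce=cv2.connectedComponentsWithStats(m.astype(np.uint8)); k=1+st[1:,4].argmax()
q=R[l==k][:,:2].astype(np.float32)*1000; (x,y),s,a=cv2.minAreaRect(q); y_=np.radians(a if s[0]>s[1] else a+90)%np.pi
print(s,'yaw',y_,'org',x-13*np.cos(y_),y-13*np.sin(y_))
```

```text
tcp [ 0.6568 -0.1337  0.1653] yaw 2.007 width 0.0871 j [ 0.63  0.57 -0.73  1.37  0.38  1.34  0.33]
(63.99551010131836, 168.20361328125) yaw 2.0229485490378494 org 659.0381307750575 -134.15816920951576
```

Call:
{"name": "step_arm", "arguments": {
  "delta_pos": [
    [0.09, 0, -1],
    [0, 0, -1],
    [0, 0, -1],
    [0, 0, -1],
    [0, 0, -1],
    [0, 0, -0.7],
    [0, 0, -0.4],
    [0, 0, -0.15],
    [0, 0, 0]
  ],
  "turn": [0.04, 0, 0, 0, 0, 0, 0, 0, 0]
}}

```text
time: 25.15
ee_pos: [0.6595, -0.1344, 0.0092]
eef_rot: [0.535, 0.845, 0.0, 0.0]
ft_force: [-0.4, -0.1, 0.9]
width: 0.0869
grip_force: 0.0
```

Call:
{"name": "step_arm", "arguments": {
  "delta_pos": [
    [0, 0, -0.15],
    [0, 0, -0.07],
    [0, 0, 0]
  ],
  "turn": [0, 0, 0]
}}

```text
time: 25.45
ee_pos: [0.6593, -0.1347, 0.0035]
eef_rot: [0.535, 0.845, 0.0, 0.0]
ft_force: [-0.2, -0.2, -0.3]
width: 0.087
grip_force: 0.0
```

Call:
{"name": "step_arm", "arguments": {
  "delta_pos": [
    [0, 0, 0],
    [0, 0, 0],
    [0, 0, 0],
    [0, 0, 0],
    [0, 0, 0],
    [0, 0, 0.4],
    [0, 0, 1],
    [0, 0, 1],
    [0, 0, 1],
    [0, 0, 1],
    [0, 0, 0]
  ],
  "turn": [0, 0, 0, 0, 0, 0, 0, 0, 0, 0, 0],
  "grip": 1,
  "newtons": 25
}}

```text
time: 26.55
ee_pos: [0.6613, -0.1345, 0.1181]
eef_rot: [0.535, 0.845, 0.001, 0.003]
ft_force: [0.8, -0.4, -0.6]
width: 0.0634
grip_force: 25.0
```

Call:
{"name": "step_arm", "arguments": {
  "delta_pos": [
    [-0.015, 0.915, 0],
    [-0.015, 0.915, 0],
    [-0.015, 0.915, 0],
    [-0.015, 0.915, 0],
    [-0.015, 0.915, 0],
    [-0.015, 0.915, 0],
    [-0.015, 0.915, 0],
    [-0.015, 0.915, 0],
    [-0.015, 0.915, 0],
    [-0.015, 0.915, 0],
    [-0.015, 0.915, 0],
    [-0.015, 0.915, 0]
  ],
  "turn": [-0.325, -0.325, -0.325, -0.325, -0.325, -0.325, -0.325, -0.325, -0.325, -0.325, -0.325, -0.325]
}}

```text
time: 27.75
ee_pos: [0.6544, 0.1407, 0.1132]
eef_rot: [0.717, 0.697, -0.0, -0.0]
ft_force: [-0.5, -0.0, -1.0]
width: 0.0636
grip_force: 25.0
```

Call:
{"name": "step_arm", "arguments": {
  "delta_pos": [
    [0, 0, 0],
    [0, 0, 0]
  ],
  "turn": [0, 0]
}}

```text
time: 27.95
ee_pos: [0.6545, 0.1402, 0.1131]
eef_rot: [0.716, 0.698, -0.0, -0.0]
ft_force: [0.0, 0.0, -1.5]
width: 0.0634
grip_force: 25.0
```

Run:
```python
from h import *
c=look('w9',96,0,0,0)
print(np.median([w(c,u,v)[2] for u,v in((310,200),(330,250),(320,170),(300,260))]))
g=cv2.cvtColor(c['image'],cv2.COLOR_RGB2HSV)
cv2.imwrite('pics/w9c.png',cv2.resize(c['image'][20:320,200:450,::-1],None,fx=2,fy=2,interpolation=cv2.INTER_CUBIC))
```

```text
tcp [0.6548 0.139  0.1131] yaw 1.544 width 0.0638 j [ 0.2   0.6  -0.68  1.43  0.38  1.25 -0.55]
0.12214106063378397
```

View pics/w9c.png

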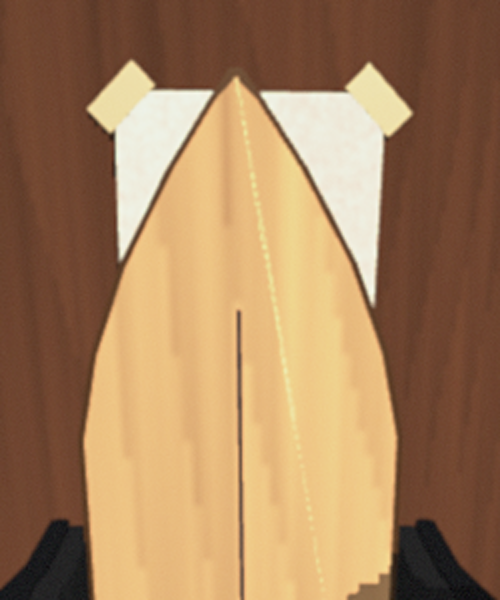

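The wrist crop shows the large board over its card, bow at crop (237,76), with the drawn outline hidden beneath. I'll use the card's edges and the earlier top view.

Run:
```python
from h import *
c=load('w9'); f=lambda x,y,z=.002:w(c,200+x/2,20+y/2,z)[:2]
l1,l2,r1,r2=f(114.5,130),f(119,260),f(384.5,135),f(374.5,300)
v=(l1-l2)/np.linalg.norm(l1-l2)+(r1-r2)/np.linalg.norm(r1-r2); yaw=np.arctan2(v[1],v[0]); d=np.array([np.cos(yaw),np.sin(yaw)]);n=np.array([-d[1],d[0]])
nl,nr=n@l1,n@r1; e=[d@f(x,y) for x,y in((160,90),(205,90.5),(270,92),(340,92.5))]
print('yaw',yaw,'width',nl-nr,'edge',e)
E=np.mean(e); bow=d*(E-.011)+n*(nl+nr)/2; print('drawn bow est',bow,'org',bow-.097*d)
b=f(237,77,.122); print('board bow',b,'tcp->bow',np.hypot(*(b-[.6548,.1395])))
t=load('top0'); K=load('top0')
T=lambda x,y:w(t,200+x/2.4,190+y/2.4,.002)[:2]
yt=T(40,66)-(T(232,50)+T(221,119))/2; print('top bow',T(40,66),'yaw',np.arctan2(yt[1],yt[0]),'bow-edge margin', )
# card in top: corners
for q in((37,22),(24,112),(243,40),(226,130)): print(T(*q).round(4))
# from w6 large card visible transom side
h=load('w6'); print('w6 transom',w(h,580,217,.002)[:2],w(h,627,212,.002)[:2])
h=load('w1'); print('w1 transom',w(h,98,173,.002)[:2],w(h,108,98,.002)[:2])
```

```text
yaw 1.5340485777220068 width 0.08481132854437634 edge [np.float64(0.2708223941378153), np.float64(0.2708330116102808), np.float64(0.2706246352246078), np.float64(0.2707210405781361)]
drawn bow est [0.65893265 0.23570055] org [0.65536892 0.13876604]
board bow [0.65554191 0.23659669] tcp->bow 0.0970995235643548
top bow [0.65736584 0.23825685] yaw 1.5434585414000865 bow-edge margin
[0.6985 0.2459]
[0.6138 0.2475]
[0.6952 0.0571]
[0.6107 0.0656]
w6 transom [0.62156294 0.06767769] [0.65456814 0.06340658]
w1 transom [0.62118714 0.06486687] [0.69012287 0.06460823]
```

Call:
{"name": "step_arm", "arguments": {
  "delta_pos": [
    [0, -1, 0.3],
    [0, -1, 0.3],
    [0, -1, 0.3],
    [0, -1, 0.3],
    [0, 0, 0],
    [0, 0, 0]
  ],
  "turn": [0, 0, 0, 0, 0, 0]
}}

```text
time: 28.6
ee_pos: [0.6549, 0.0379, 0.1434]
eef_rot: [0.718, 0.696, -0.0, 0.0]
ft_force: [0.8, 0.9, -0.3]
width: 0.0638
grip_force: 25.0
```

Run:
```python
from h import *
c=look('w10',96,0,0,0); print('px bow',px(c,[.6565,.237,.002]))
cv2.imwrite('pics/w10c.png',cv2.resize(c['image'][40:320,180:480,::-1],None,fx=2,fy=2,interpolation=cv2.INTER_CUBIC))
```

```text
tcp [0.6546 0.0394 0.1432] yaw 1.543 width 0.0637 j [ 0.35  0.54 -0.68  1.44  0.34  1.28 -0.38]
px bow (np.float64(314.54802031446746), np.float64(-88.12899300212817))
```

View pics/w10c.png

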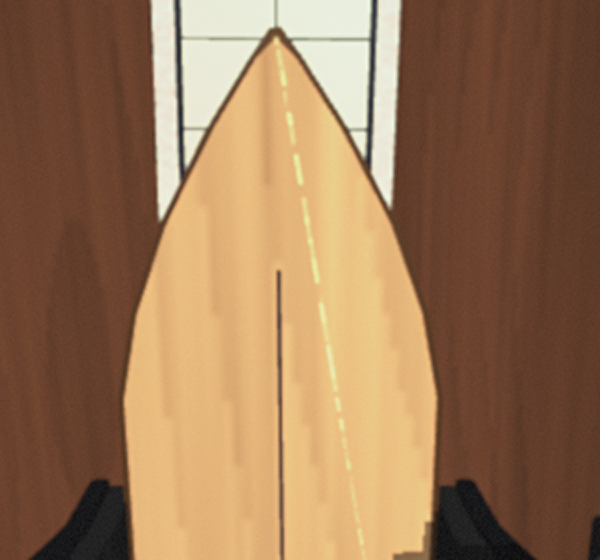

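Call:
{"name": "step_arm", "arguments": {
  "delta_pos": [
    [0, 1, 0],
    [0, 1, 0],
    [0, 0.8, 0],
    [0, 0, 0],
    [0, 0, 0]
  ],
  "turn": [0, 0, 0, 0, 0]
}}

```text
time: 29.15
ee_pos: [0.6544, 0.1108, 0.143]
eef_rot: [0.716, 0.698, -0.0, -0.0]
ft_force: [0.5, -0.7, -0.7]
width: 0.0637
grip_force: 25.0
```

Run:
```python
from h import *
c=look('w11',96,0,0,0)
cv2.imwrite('pics/w11c.png',cv2.resize(c['image'][0:150,220:420,::-1],None,fx=4,fy=4,interpolation=cv2.INTER_CUBIC))
c=load('w10'); f=lambda x,y:w(c,180+x/2,40+y/2,.002)[:2]
a,b,p,q=f(179.5,38),f(374,38),f(183,150),f(370,150); print('sides',a,b,p,q,'mid',(a+b)/2,(p+q)/2, 'w',np.linalg.norm(a-b),np.linalg.norm(p-q))
```

```text
tcp [0.6547 0.1096 0.143 ] yaw 1.544 width 0.0636 j [ 0.25  0.56 -0.69  1.42  0.36  1.29 -0.49]
sides [0.62289611 0.1528959 ] [0.68949614 0.1509023 ] [0.62171997 0.11612545] [0.68815783 0.11412685] mid [0.65619613 0.1518991 ] [0.6549389  0.11512615] w 0.06662986536656441 0.06646791886900787
```

View pics/w11c.png

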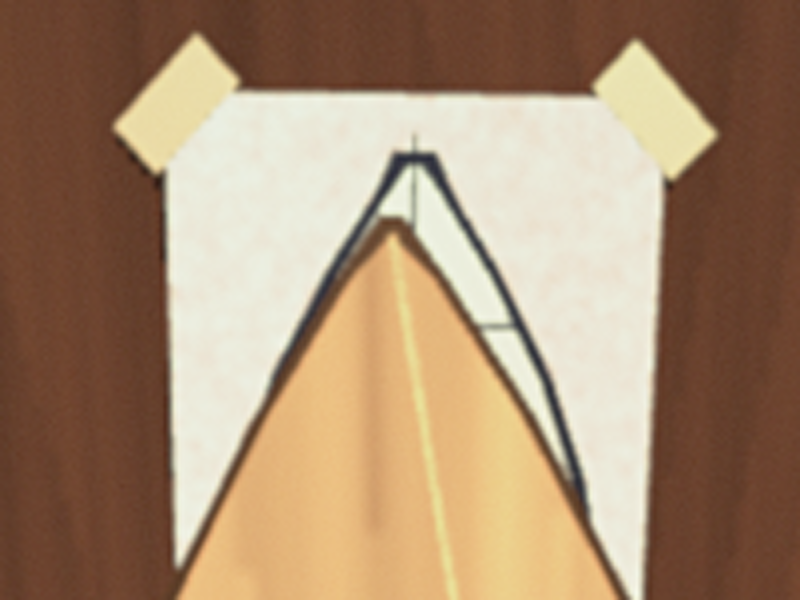

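The crop shows the drawn bow at (414,156) and the held board's top bow edge at about (392,230).

Run:
```python
from h import *
c=load('w11'); f=lambda x,y,z=.002:w(c,220+x/4,y/4,z)[:2]
zt=np.median([w(c,u,v)[2] for u,v in((310,200),(330,250),(320,170),(300,260))])
D=f(414.5,156); B=f(391,231,zt); m=np.array([.6549,.1151]); v=D-m; print('zt',zt,'drawn bow',D,'yaw bow-mid',np.arctan2(v[1],v[0]))
l=f(165.5,200)-f(175.5,560); r=f(663.5,190)-f(643,590); print('edges',np.arctan2(*l[::-1]),np.arctan2(*r[::-1]))
print('board bow',B,'diff',D-B); y=1.537; print('org',D-.097*np.array([np.cos(y),np.sin(y)]))
```

```text
zt 0.15191029218304491 drawn bow [0.65897092 0.23722037] yaw bow-mid 1.537473383644632
edges 1.5341794628062861 1.5350732998000172
board bow [0.65517047 0.20747077] diff [0.00380044 0.0297496 ]
org [0.6556933  0.14027576]
```

Call:
{"name": "step_arm", "arguments": {
  "delta_pos": [
    [0.09, 0.6, -0.7],
    [0, 0.58, -1],
    [0, 0, -1],
    [0, 0, -1],
    [0, 0, -0.9],
    [0, 0, -0.5],
    [0, 0, -0.2],
    [0, 0, 0],
    [0, 0, 0]
  ],
  "turn": [-0.1, 0, 0, 0, 0, 0, 0, 0, 0]
}}

```text
time: 30.1
ee_pos: [0.6577, 0.1394, 0.012]
eef_rot: [0.721, 0.693, 0.001, 0.0]
ft_force: [0.2, -0.8, -0.1]
width: 0.0637
grip_force: 25.0
```

Call:
{"name": "step_arm", "arguments": {
  "delta_pos": [
    [0, 0, -0.14],
    [0, 0, -0.06],
    [0, 0, 0],
    [0, 0, 0]
  ],
  "turn": [0, 0, 0, 0]
}}

```text
time: 30.5
ee_pos: [0.6571, 0.1394, 0.0059]
eef_rot: [0.721, 0.693, 0.0, 0.0]
ft_force: [0.4, -1.0, -0.5]
width: 0.0637
grip_force: 25.0
```

Call:
{"name": "step_arm", "arguments": {
  "delta_pos": [
    [0, 0, -0.03],
    [0, 0, 0],
    [0, 0, 0]
  ],
  "turn": [0, 0, 0]
}}

```text
time: 30.8
ee_pos: [0.6572, 0.1394, 0.0054]
eef_rot: [0.721, 0.693, 0.0, 0.0]
ft_force: [-1.6, -0.2, 4.1]
width: 0.0635
grip_force: 25.0
```

Contact. Release and rise.

Call:
{"name": "step_arm", "arguments": {
  "delta_pos": [
    [0, 0, 0],
    [0, 0, 0],
    [0, 0, 0],
    [0, 0, 0],
    [0, 0, 0],
    [0, 0, 0.4],
    [0, 0, 1],
    [0, 0, 1],
    [0, 0, 1],
    [0, 0, 1],
    [0, 0, 1],
    [0, 0, 1]
  ],
  "turn": [0, 0, 0, 0, 0, 0, 0, 0, 0, 0, 0, 0],
  "grip": 0
}}

```text
time: 32.0
ee_pos: [0.657, 0.1395, 0.1671]
eef_rot: [0.721, 0.693, 0.0, 0.0]
ft_force: [0.5, 0.1, 0.4]
width: 0.0868
grip_force: 0.0
```

Call:
{"name": "step_arm", "arguments": {
  "delta_pos": [
    [0, -1, 1],
    [0, -1, 1],
    [0, -1, 0],
    [0, 0, 0],
    [0, 0, 0]
  ],
  "turn": [0, 0, 0, 0, 0]
}}

```text
time: 32.5
ee_pos: [0.657, 0.064, 0.2156]
eef_rot: [0.721, 0.693, 0.0, 0.0]
ft_force: [-1.2, 0.2, -0.2]
width: 0.087
grip_force: 0.0
```

Run:
```python
from h import *
c=look('w12',96,0,0,0); s=snap('scene','s12')
a=cv2.resize(c['image'][0:300,140:480,::-1],(544,480),interpolation=cv2.INTER_CUBIC)
b=cv2.resize(s['image'][210:270,110:192,::-1],(246,180),interpolation=cv2.INTER_CUBIC)
b2=cv2.resize(s['image'][170:320,190:313,::-1],(246,300),interpolation=cv2.INTER_CUBIC)
cv2.imwrite('pics/m12.png',np.hstack([a,np.vstack([b,b2])]))
```

```text
tcp [0.6568 0.0651 0.2154] yaw 1.532 width 0.0869 j [ 0.31  0.5  -0.69  1.34  0.31  1.41 -0.41]
```

View pics/m12.png

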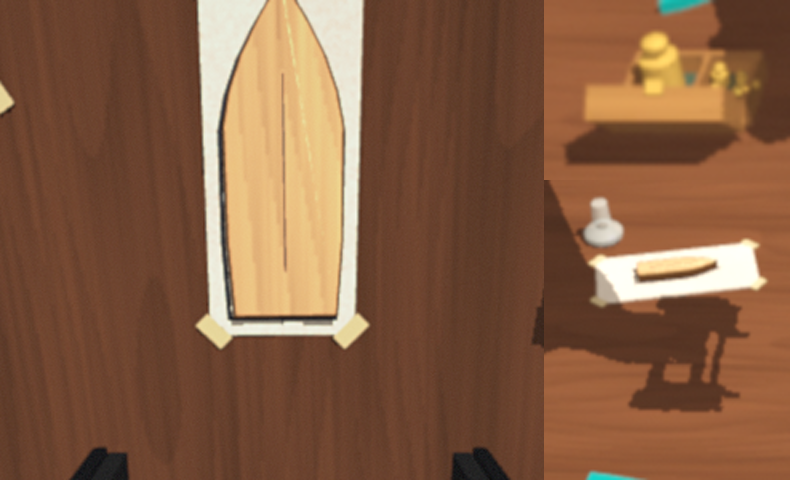

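The large board sits on its outline with about 1 mm of ink showing at the left edge and at the transom (285,318). The weight stands upright in the box at inset (657,60), and the dish and stopper were not touched. The gripper is clear, so I'm handing in.

```bash
python3 -c "
from bench import *
print(close_job())"
```

```text
the job is handed in; nothing more can be done
None
```

The job is handed in at about 33 s of the 106 s allowed: the weight stands upright in the empty compartment, and each board lies bow-on-bow on its own outline, within about 1–1.5 mm by the wrist camera.

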